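Set the filter turret and take a photometer reading

TASK

Take a reading with the third filter: turn the photometer's click-stop filter turret until the window with three pips (the third from the blank plug, straight across from it) stands at the pointer and has clicked in, and close the black light shield fully over the vial. Only when both are done, press the round read key right down and let it go; leave the cups and the dropper bottle where they stand.

Things in the scene. Friction and masses are not known exactly. Their poses are not given: they have to be found in the camera images.
- photometer: White bench photometer, fixed to the bench, 190 (x) x 300 (y) x 80 mm high. Origin: centre of its underside, on the bench. Its x axis points from its front to its back, z up. The flat deck is 80 mm above the bench and runs from x = -15 to +95 mm; in front of it the key panel slopes down to 50 mm height at x = -95 mm. Turret on the right of the deck, sample well with light shield on the left, round read key on the right of the sloping panel, dark display left of the key.
- filter_turret (a joint): Turret angle, rad, counter-clockwise seen from above: 0 = blank at the pointer, 1.047 = filter 1, 2.094 = filter 2, 3.142 or -3.142 = filter 3 (three pips), -2.094 = filter 4, -1.047 = filter 5. No end stops: it turns on either way and may pass pi. Six click stops 60 degrees apart; let go, it is drawn into the nearest stop by a sprung ball; leaving a stop takes about 0.1 N m.
- turret_grip (a point): Point on the turret's axis, fixed to the photometer, at photometer (32, -78, 100) mm, 12 mm below the turret's top. The turret is a knurled aluminium drum, diameter 60 mm, standing from 84 to 112 mm above the bench on a black seat plate of 74 mm diameter, 4 mm thick. Nothing else on the deck within 100 mm of it to the left; grip it across its diameter from above.
- filter_3 (a point): Centre of the third filter's window on the turret's top face, 18.5 mm from the turret's axis; it moves with the turret. The five windows are dark glass discs of 12 mm with 1 to 5 small pips beside them on the rim; the sixth place is the blank, a bright slotted steel plug with no pip. Going clockwise seen from above they follow as blank, 1, 2, 3, 4, 5.
- pointer_spot (a point): Fixed point where the centre of the selected window stands: 18.5 mm from the turret's axis towards the photometer's front (its -x), at the height of the turret's top face. A small black pointer on the deck in front of the turret points to it.
- light_shield (a joint): Opening angle of the light shield, rad: 0 = closed on the deck, 1.57 = standing on end; opens to the photometer's left (+y). The hinge is stiff (about 0.045 N m) and holds it where it is left, so it must be pushed all the way down.
- shield_hinge (a point): Middle of the light shield's hinge pin, fixed, at photometer (32, 115, 84) mm. The pin runs along the photometer's x; closed, the shield reaches from it towards the photometer's -y. The shield is a black hood 74 mm along the hinge, 74 mm wide, 27 mm high with its flat top plate 27 mm from the hinge pin (measured square to the plate), plus a 12 mm finger lip on its free edge.
- shield_edge (a point): Middle of the free edge of the shield's top plate, 74 mm from the hinge line along the shield and 27 mm above it when closed; it moves with the shield.
- read_key (a joint): Travel of the round white read key, m: 0 = up, 0.005 = fully down. Spring key, about 5 N to push fully down; it counts as pressed beyond 0.004.
- read_key_top (a point): Centre of the key's top face, 24 mm diameter. The key stands on the sloping panel, about 20 degrees from level (it faces up and to the front); a straight downward push with a closed gripper works it.
- sample_a: Sample cup with a red lid, 41 mm wide, 59 mm high, standing right of the photometer; origin at the centre of its underside. Leave alone.
- sample_b: A second sample cup of the same size, standing right of the photometer; origin at the centre of its underside. Leave alone.
- dropper: Brown dropper bottle with a black bulb, 36 mm wide, 85 mm high, standing right of the photometer; origin at the centre of its underside. Leave alone.

How it is judged:
On the way, in this order (a step that is already met when the one before it is completed fails the run):
1. the third filter is clicked in at the pointer and the light shield is closed (in either order) (horizontal distance between filter_3 and pointer_spot below 0.004 m and value of joint light_shield below 0.06 rad), for 0.2 s.
2. the read key is pressed down with the filter set and the shield closed (all of step 1 and value of joint read_key above 0.004 m), for 0.05 s.
At the end, for the whole second after the job is handed in: Filter 3 (three pips) stands within 4 mm of the pointer spot (clicked in), the light shield is closed (under 0.06 rad), the read key has been pressed beyond 4 mm with both done and is up again (under 1.5 mm) (all of step 1 and value of joint read_key below 0.0015 m); the robot touches nothing.
It fails at once if the read key is pressed (beyond 4 mm) while the shield is open or the third filter is not at the pointer (value of joint read_key above 0.004 m and (horizontal distance between filter_3 and pointer_spot above 0.005 m or value of joint light_shield above 0.1 rad)).
It fails at once if a sample cup or the dropper bottle is moved more than 30 mm or tipped over (distance of any of sample_a, sample_b, dropper from where it was at the start of the episode above 0.03 m or angle between any of sample_a, sample_b, dropper's own z axis and vertical above 0.6 rad).
It also fails if it takes over 58 s, if anything falls off the work surface, if the arm or the gripper's body presses on something with over 40 N, if the wrist force passes 120 N, or if a joint passes its speed limit or range.

ROBOT

A 6-joint arm with a two-finger parallel gripper is mounted at the origin on a cart in front of the work surface, level with it; the furniture and walls round the work are solid. World frame = base frame: x ahead of the robot, y to its left, z up, the work surface at z = 0. Lengths are in m, angles in rad, forces in N, time in s.
With the tool pointing down it reaches from about 0.35 to 0.975 m from the base axis. Payload 4.9 kg.
Tool frame: the origin (TCP) lies midway between the tips of the shut fingers; the grasp point (between the pads) lies 19 mm behind it; x points along the fingers, z is the direction in which the jaws open and shut, and the axes are right-handed (so a half turn about x gives the same grasp; the last joint's range is limited). The gripper opens to 85 mm and grips with 20 to 120 N. Pads are 22 mm wide; open, the fingers measure 114 mm over their backs; the gripper's body (76 mm by 85 mm) begins 54 mm behind the grasp point. The pads swing forward as they close: fully open they stand 13 mm farther back than shut.
Start: joints at [1.152, 0.053, 1.613, -0, 1.476, -0.119], TCP at [0.185, 0.597, 0.231] pointing down, gripper open.
Joint ranges: [-3.01, 3.01], [-1.01, 2.22], [0.06, 2.58], [-1.02, 4.17], [0.09, 2.62], [-3.14, 3.14]. Speed limits (rad/s): [2.57, 2.57, 3.14, 3.14, 3.14, 3.14].

INTERFACE

Orientations are given as a unit quaternion [w, x, y, z].
In Python, from plant import state, cams, workorder, nets gives the robot as it stands.
- The arm moves only by the tool play_rows, never from a script. Its argument "motion" is a list of rows, each a list of 3 entries, a list of its own where there are three numbers: the closure, from -1 (fully open) to 1 (shut), then the shift along the world's x, y, z in m, then the turn about the world's z in rad. A call has 1 to 5 rows; each row is the pose to reach, as a shift and turn from the pose commanded when the call began; what a row does not reach only later rows make up. A row lasts 1/10 s, in which the tool goes at most 50 mm and 8.59 degrees, less where a joint would pass 70% of its speed; a pose out of reach is approached as far as the arm can. A call with a gripper value outside its range is refused whole. The fingers move at their own pace and stop on an object; the grip force is fixed at half the most. Time passes only in rows, so rows that repeat a pose let the fingers close. It gives the time, the measured TCP pose, the force and the opening at its end, in the units of the state.
- state(): the state, without advancing time (a new reading comes with each control period).
- cams.grab_frame(name): name is "scene" or "top" or "wrist"; returns (picture, depth): 400x640x3 uint8, red, green, blue; 400x640 float32, m along the optical axis (not along the pixel's ray), 0 where there is no reading.
- cams.camera_info(name): a dict with "K" (3x3 intrinsics, pixels), "rvec" (rotation vector, rad) and "tvec" (3), from world to camera coordinates, as OpenCV has them. Camera axes: x right, y down, z forward; pixel columns grow to the right and rows downward; lengths in m; the calibration is good to about 2 mm. A picture is of the moment at which its call begins: read the wrist's pose just before it. camera_info takes no time and is no camera call; for the wrist camera it gives the pose at the moment of the call.
- workorder.job_done(): hands the job in, once; it reports no verdict.
Trained networks look in the newest picture that a camera, given by its name, has taken for a name from the list of things; names that differ only in an ending like _2 or _b are one class to them, and where a whole thing is asked for, a point or a joint stands for the part that bears it (a point fixed in the world has none). Each returns a list of dicts, best first, with "score" (0 to 1); they miss things now and then, are a little off and sometimes report something else, mostly with a low value. They report only what shows in the picture. A call takes as long as a camera call.
- nets.recognise(camera, target): "at" ([x, y, z] in m, in world coordinates, good to about 4 mm: the middle of the surface that is visible of it).
- nets.landmark_of(camera, target): "at" ([x, y, z] in m, in world coordinates, good to about 4 mm: a listed point, or the origin of a listed thing).
The state is a dict: "time": time; "joint_pos": joint angles; "joint_vel": joint speeds; "joint_efforts": joint torques, N m; "tool_pos": TCP position; "tool_rot": TCP orientation; "contact_force": force on the tool from outside, world axes, zero at the start; "ft_torque": the same for the moment, N m; "gripper_width": opening from 0.0 (shut) to 1.0 (fully open).
Only numpy, scipy, OpenCV 4.12 (cv2) and the standard library are available. Lean on these libraries where they do the work, as an engineer would, in place of code of your own. Each camera call takes 0.05 s, during which the arm holds its last target.

## Working session

There is one attempt and no reset: what is moved stays moved. The work goes in short steps, Python scripts to look and compute and a tool call to move; the robot and the scene stay as the last step left them, time stands still between calls to the robot, and variables do not carry over. Pictures are saved under pics/ and viewed, and the job is handed in when it is done.

Besides the shell and the picture viewer there is one more tool, called after ">>>" by a JSON object that holds its "method" and its "body", one argument or row to a line. play_rows: Moves the arm, as the interface text tells. Its arguments: {"type":"object","properties":{"motion":{"type":"array","items":{"type":"array"}}},"required":["motion"]}

```bash
mkdir -p pics
cat > h.py <<'E'
import numpy as np,cv2
from plant import state,cams,workorder,nets
def grab(n,f=None):
    p,d=cams.grab_frame(n)
    if f: cv2.imwrite('pics/'+f,p[:,:,::-1])
    return p,d
def cam(n):
    c=cams.camera_info(n);R=cv2.Rodrigues(np.array(c['rvec'],float))[0];return np.array(c['K']),R,np.array(c['tvec']).ravel()
def unproj(n,d,u,v):
    K,R,t=cam(n);z=d[v,u];return R.T@(np.linalg.inv(K)@[u,v,1]*z-t)
def proj(n,P):
    K,R,t=cam(n);q=(R@np.atleast_2d(P).T).T+t;q=(K@q.T).T;return q[:,:2]/q[:,2:]
E
python3 - <<'E'
from h import *
np.set_printoptions(precision=4,suppress=True)
s=state();print({k:np.round(v,3) for k,v in s.items()})
for c in ['scene','top']:
    grab(c,c+'0.png')
    for t in ['photometer','turret_grip','filter_3','pointer_spot','shield_hinge','shield_edge','read_key_top']:
        r=nets.landmark_of(c,t);print(c,t,[(np.round(x['at'],4),round(x['score'],2)) for x in r[:2]])
E
```

```text
{'time': np.float64(0.0), 'joint_pos': array([ 1.152,  0.053,  1.614,  0.   ,  1.476, -0.119]), 'joint_vel': array([-0.001, -0.001,  0.   ,  0.001, -0.001,  0.001]), 'joint_efforts': array([  0.001, -39.37 , -37.017,  -0.   ,   0.007,  -0.   ]), 'tool_pos': array([0.184, 0.597, 0.23 ]), 'tool_rot': array([ 0.568, -0.42 ,  0.57 ,  0.419]), 'contact_force': array([-0.012, -1.035, -0.629]), 'ft_torque': array([ 0.045, -0.021,  0.004]), 'gripper_width': np.float64(0.999)}
scene photometer [(array([0.4999, 0.1531, 0.0002]), 0.8)]
scene turret_grip [(array([0.5454, 0.0775, 0.1038]), 0.58)]
scene filter_3 [(array([0.5582, 0.0829, 0.1069]), 0.64)]
scene pointer_spot [(array([0.5243, 0.0751, 0.1166]), 0.7)]
scene shield_hinge [(array([0.5061, 0.2638, 0.0844]), 0.58)]
scene shield_edge [(array([0.4982, 0.3147, 0.1457]), 0.9), (array([0.5243, 0.0734, 0.1133]), 0.75)]
scene read_key_top [(array([0.5096, 0.2666, 0.0832]), 0.55), (array([0.4484, 0.0594, 0.0865]), 0.51)]
top photometer [(array([0.4916, 0.146 , 0.0039]), 0.72), (array([ 0.4344, -0.2322, -0.0013]), 0.34)]
top turret_grip [(array([0.5412, 0.078 , 0.1004]), 0.61)]
top filter_3 [(array([0.5566, 0.0811, 0.1157]), 0.66)]
top pointer_spot [(array([0.5238, 0.0723, 0.1118]), 0.71)]
top shield_hinge [(array([0.5099, 0.2654, 0.0876]), 0.82)]
top shield_edge [(array([0.5016, 0.3121, 0.1453]), 0.88)]
top read_key_top [(array([0.4554, 0.0649, 0.0859]), 0.58)]
```

View pics/top0.png

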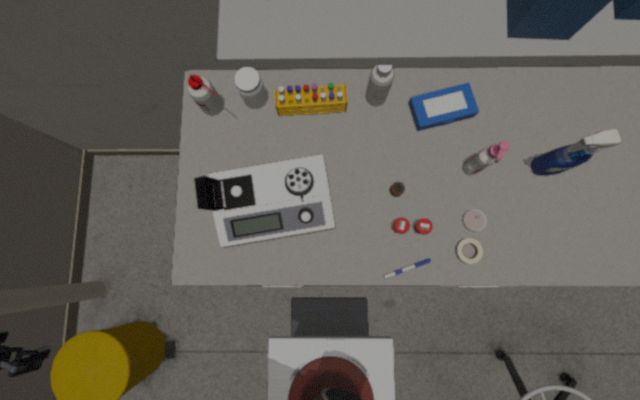

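View pics/scene0.png

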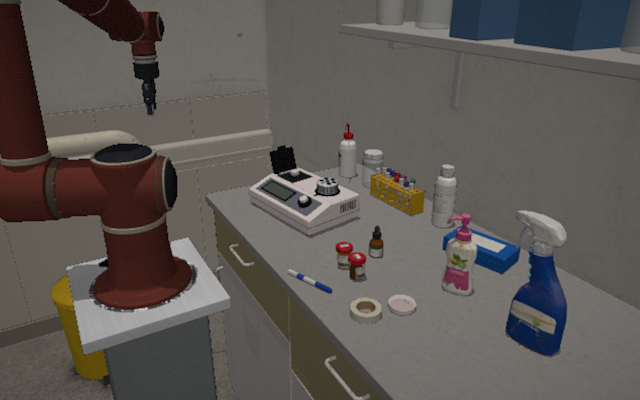

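Run:
```python
from h import *
np.set_printoptions(precision=4,suppress=True)
grab('wrist','w0.png')
from scipy.spatial.transform import Rotation as Ro
q=state()['tool_rot'];print(Ro.from_quat(np.roll(q,-1)).as_matrix())
K,R,t=cam('wrist');print(K,R,-R.T@t)
```

```text
[[-0.     -0.9554  0.2953]
 [-0.      0.2953  0.9554]
 [-1.     -0.     -0.    ]]
[[321.7009   0.     315.6805]
 [  0.     321.7009 200.2892]
 [  0.       0.       1.    ]] [[ 0.2952  0.9555 -0.0002]
 [ 0.9203 -0.2842  0.2689]
 [ 0.2569 -0.0795 -0.9632]] [0.1192 0.6178 0.3741]
```

View pics/w0.png

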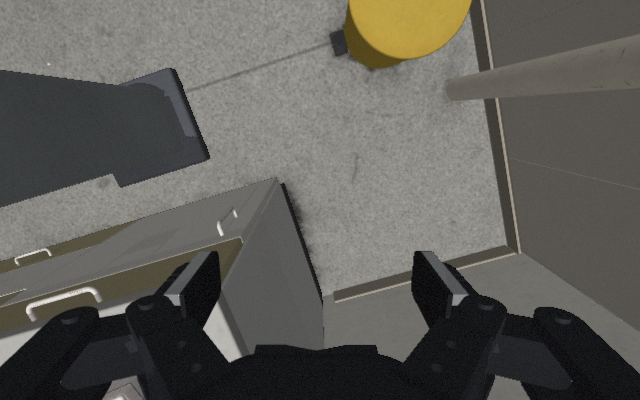

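>>> {"method": "play_rows", "body": {
  "motion": [
    [-1,[0.02,-0.03,0.03],0],
    [-1,[0.05,-0.06,0.06],0],
    [-1,[0.08,-0.095,0.08],0],
    [-1,[0.11,-0.13,0.1],0],
    [-1,[0.14,-0.165,0.12],0]
  ]
}}

```text
time: 1.35
tool_pos: [0.3237, 0.4326, 0.3514]
tool_rot: [0.569, -0.42, 0.569, 0.42]
contact_force: [0.7, -0.2, 0.7]
gripper_width: 0.997
```

>>> {"method": "play_rows", "body": {
  "motion": [
    [-1,[0.03,-0.035,0],0],
    [-1,[0.06,-0.07,0],0],
    [-1,[0.09,-0.11,0],0],
    [-1,[0.12,-0.15,0],0],
    [-1,[0.14,-0.18,0.0],0]
  ]
}}

```text
time: 1.85
tool_pos: [0.4643, 0.2516, 0.3503]
tool_rot: [0.57, -0.419, 0.569, 0.419]
contact_force: [0.4, -0.5, 0.0]
gripper_width: 0.995
```

>>> {"method": "play_rows", "body": {
  "motion": [
    [-1,[0.03,-0.035,0],0],
    [-1,[0.06,-0.07,0],0],
    [-1,[0.09,-0.11,0],0],
    [-1,[0.1,-0.12,0],0],
    [-1,[0.1,-0.12,0.0],0]
  ]
}}

```text
time: 2.35
tool_pos: [0.5639, 0.1324, 0.3497]
tool_rot: [0.569, -0.419, 0.57, 0.419]
contact_force: [0.2, 0.5, -0.5]
gripper_width: 1.0
```

Run:
```python
from h import *
np.set_printoptions(precision=4,suppress=True)
s=state();print(s['tool_pos'],s['joint_pos'],s['contact_force'])
p,d=grab('wrist','w1.png');np.save('d1.npy',d);K,R,t=cam('wrist');np.savez('c1.npz',K=K,R=R,t=t)
```

```text
[0.5639 0.1324 0.3497] [ 0.1021 -0.0982  1.567   0.0001  1.6737 -1.1656] [ 0.1887  0.5253 -0.5346]
```

View pics/w1.png

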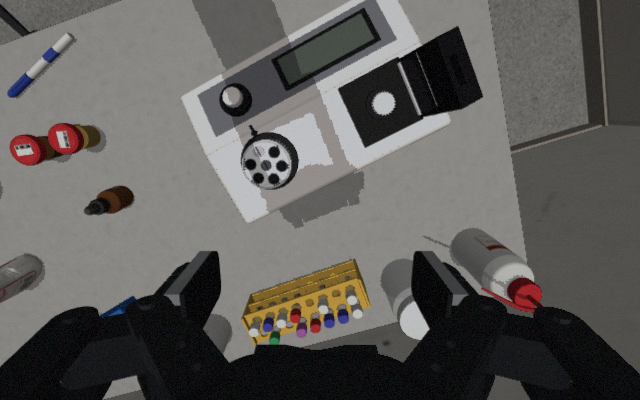

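Run:
```python
from h import *
np.set_printoptions(precision=4,suppress=True)
p=cv2.imread('pics/w1.png');c=p[100:230,200:340];cv2.imwrite('pics/t1.png',cv2.resize(c,None,fx=5,fy=4.6,interpolation=cv2.INTER_CUBIC)[:598])
z=np.load('c1.npz');K,R,t=z['K'],z['R'],z['t'];d=np.load('d1.npy')
Ki=np.linalg.inv(K);C=-R.T@t
def onz(u,v,h):
    r=R.T@Ki@[u,v,1];return C+r*(h-C[2])/r[2]
np.random
v,u=np.mgrid[0:400,0:640]
P=(np.stack([u,v,np.ones_like(u)],-1)@Ki.T*d[...,None]-t)@R
np.save('P1.npy',P)
m=(abs(P[...,2]-0.112)<.004)&(P[...,1]<0.14)&(P[...,1]>0.02)&(P[...,0]>.48)&(P[...,0]<.6)
print('turret top',m.sum(),P[m].mean(0),P[m].min(0),P[m].max(0))
m=(abs(P[...,2]-0.08)<.003)&(P[...,0]>.38)&(P[...,0]<.68)&(P[...,1]<.35)
print(m.sum(),cv2.minAreaRect(P[m][:,:2].astype(np.float32)*1000), np.median(P[m][:,2]))
for uv in [(250,222),(450,125),(183,98)]: print(uv,onz(*uv,.08),P[uv[1],uv[0]])
m=(P[...,2]>.125)&(P[...,2]<.2)&(P[...,1]<.4)&(P[...,0]>.35)&(v<250)
print('shield',m.sum(),P[m].min(0),P[m].max(0),P[m][P[m][:,2].argmax()])
```

```text
turret top 1909 [0.5387 0.0798 0.1126] [0.51   0.0494 0.1081] [0.5688 0.1086 0.116 ]
17124 ((524.7017211914062, 65.11004638671875), (157.9748992919922, 476.36065673828125), 9.602792739868164) 0.08050303204376211
(250, 222) [0.6103 0.0261 0.08  ] [0.6104 0.026  0.0795]
(450, 125) [0.5639 0.3097 0.08  ] [ 0.5768  0.34   -0.0003]
(183, 98) [0.4353 0.0038 0.08  ] [ 0.431  -0.0065  0.0518]
shield 2110 [0.4629 0.274  0.1251] [0.5407 0.3213 0.1664] [0.5048 0.2993 0.1664]
```

View pics/t1.png

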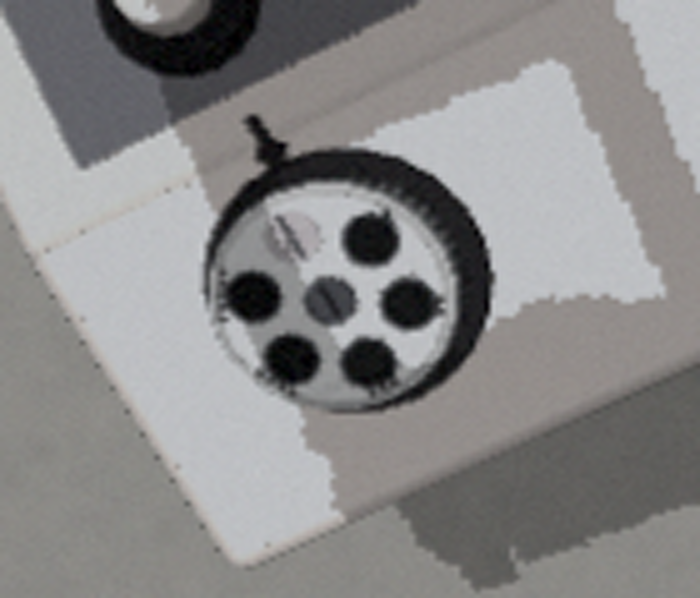

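>>> {"method": "play_rows", "body": {
  "motion": [
    [-1,[-0.012,-0.026,-0.03],0],
    [-1,[-0.025,-0.052,-0.06],0],
    [-1,[-0.025,-0.052,-0.1],0],
    [-1,[-0.025,-0.052,-0.14],0],
    [-1,[-0.025,-0.052,-0.17],0]
  ]
}}

```text
time: 2.9
tool_pos: [0.5361, 0.0836, 0.1779]
tool_rot: [0.568, -0.42, 0.569, 0.421]
contact_force: [-0.0, -0.7, 0.9]
gripper_width: 0.998
```

Run:
```python
from h import *
np.set_printoptions(precision=4,suppress=True)
s=state();print(s['tool_pos'],s['joint_pos'])
p,d=grab('wrist','w2.png')
print(proj('wrist',[[.539,.08,.112],[.509,.08,.112],[.569,.08,.112]]))
```

```text
[0.5361 0.0836 0.1779] [ 0.0172 -0.1046  1.8576  0.0006  1.3904 -1.256 ]
[[312.824  227.7601]
 [299.1569 185.982 ]
 [325.5854 266.7697]]
```

View pics/w2.png

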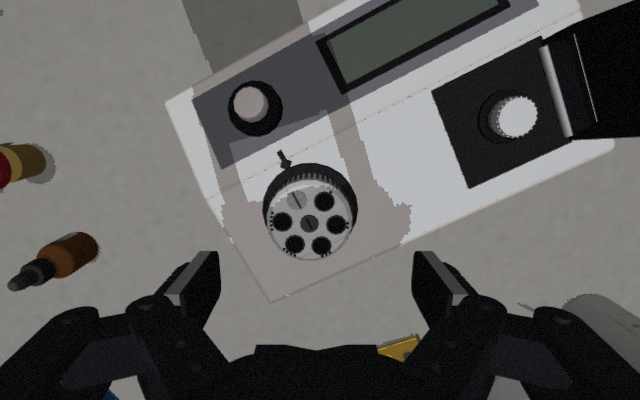

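>>> {"method": "play_rows", "body": {
  "motion": [
    [-1,[-0.002,-0.001,-0.03],0],
    [-1,[-0.002,-0.001,-0.06],0],
    [-1,[-0.002,-0.001,-0.08],0],
    [-1,[-0.002,-0.001,-0.095],0],
    [-1,[-0.002,-0.001,-0.095],0]
  ]
}}

```text
time: 3.45
tool_pos: [0.5345, 0.0819, 0.0838]
tool_rot: [0.568, -0.419, 0.57, 0.421]
contact_force: [-0.8, 0.2, 0.1]
gripper_width: 1.002
```

>>> {"method": "play_rows", "body": {
  "motion": [
    [1,[0,0,0],0],
    [1,[0,0,0],0],
    [1,[0,0,0],0],
    [1,[0,0,0],0],
    [1,[0,0,0],0]
  ]
}}

```text
time: 3.95
tool_pos: [0.5368, 0.0786, 0.0885]
tool_rot: [0.568, -0.422, 0.57, 0.418]
contact_force: [-6.9, -7.5, 9.1]
gripper_width: 0.667
```

>>> {"method": "play_rows", "body": {
  "motion": [
    [1,[0.002,-0.003,0.004],0],
    [1,[0.002,-0.003,0.004],0],
    [1,[0.002,-0.003,0.004],0]
  ]
}}

```text
time: 4.25
tool_pos: [0.5367, 0.0784, 0.0887]
tool_rot: [0.568, -0.419, 0.57, 0.421]
contact_force: [-3.2, 3.1, -3.7]
gripper_width: 0.671
```

Run:
```python
from h import *
s=state();print(s['tool_pos'],s['joint_pos'],s['contact_force'],s['gripper_width'])
p,d=grab('wrist','w3.png')
```

```text
[0.53669316 0.07839502 0.08874091] [ 7.54323718e-03 -8.29123551e-03  1.92375305e+00  5.48385299e-04
  1.22931877e+00 -1.26383585e+00] [-3.21625869  3.08328955 -3.71665187] 0.6709715573164674
```

View pics/w3.png

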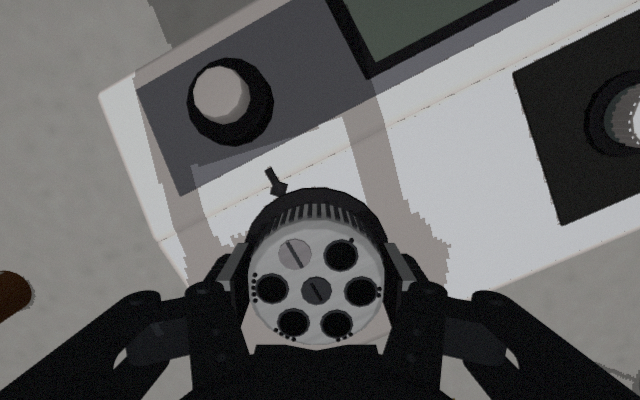

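>>> {"method": "play_rows", "body": {
  "motion": [
    [1,[0,0,0],-0.14],
    [1,[0,0,0],-0.28],
    [1,[0,0,0],-0.42],
    [1,[0,0,0],-0.56],
    [1,[0,0,0],-0.7]
  ]
}}

```text
time: 4.8
tool_pos: [0.5381, 0.0805, 0.0888]
tool_rot: [0.68, -0.196, 0.678, 0.199]
contact_force: [5.2, 10.3, -9.8]
gripper_width: 0.669
```

Run:
```python
from h import *
s=state();print(s['tool_pos'],s['joint_pos'],s['contact_force'],s['ft_torque'],s['gripper_width'])
p,d=grab('wrist','w4.png')
```

```text
[0.53814096 0.08047105 0.08881041] [ 0.00902844 -0.00747042  1.9228132   0.00535902  1.22518088 -0.55841089] [ 5.17106898 10.25662169 -9.7876451 ] [1.31346904 0.01487101 0.00487539] 0.6686957345051859
```

View pics/w4.png

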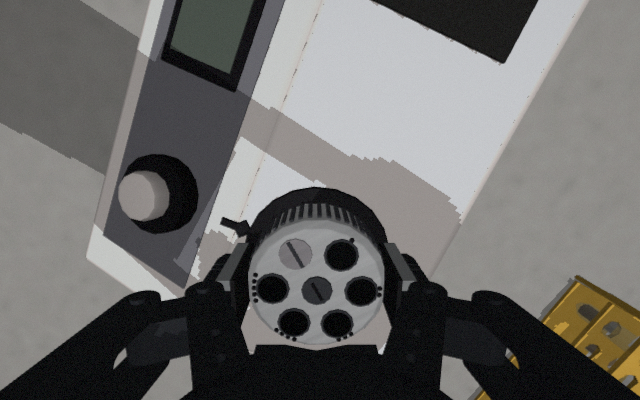

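>>> {"method": "play_rows", "body": {
  "motion": [
    [1,[0,0.001,-0.002],-0.14],
    [1,[0,0.001,-0.002],-0.28],
    [1,[0,0.001,-0.002],-0.42],
    [1,[0,0.001,-0.002],-0.56],
    [1,[0,0.001,-0.002],-0.7]
  ]
}}

```text
time: 5.35
tool_pos: [0.5407, 0.0812, 0.0888]
tool_rot: [0.708, 0.049, 0.703, -0.046]
contact_force: [8.3, 7.3, -6.5]
gripper_width: 0.67
```

>>> {"method": "play_rows", "body": {
  "motion": [
    [1,[0,0,0],-0.14],
    [1,[0,0,0],-0.28],
    [1,[0,0,0],-0.42],
    [1,[0,0,0],-0.56],
    [1,[0,0,0],-0.7]
  ]
}}

```text
time: 5.85
tool_pos: [0.5431, 0.0802, 0.0889]
tool_rot: [0.65, 0.29, 0.642, -0.284]
contact_force: [17.3, 3.3, -13.4]
gripper_width: 0.67
```

>>> {"method": "play_rows", "body": {
  "motion": [
    [1,[0,0,0],-0.14],
    [1,[0,0,0],-0.28],
    [1,[0,0,0],-0.42],
    [1,[0,0,0],-0.56],
    [1,[0,0,0],-0.7]
  ]
}}

```text
time: 6.35
tool_pos: [0.5442, 0.0777, 0.0889]
tool_rot: [0.514, 0.495, 0.504, -0.487]
contact_force: [19.1, -6.0, -15.2]
gripper_width: 0.665
```

>>> {"method": "play_rows", "body": {
  "motion": [
    [1,[0,0,0],-0.14],
    [1,[0,0,0],-0.28],
    [1,[0,0,0],-0.34],
    [1,[0,0,0],-0.34]
  ]
}}

```text
time: 6.75
tool_pos: [0.5441, 0.0764, 0.0889]
tool_rot: [0.424, 0.573, 0.415, -0.565]
contact_force: [17.8, -8.5, -13.9]
gripper_width: 0.675
```

Run:
```python
from h import *
s=state();print(s['tool_pos'],s['joint_pos'],s['contact_force'],s['ft_torque'],s['gripper_width'])
p,d=grab('wrist','w5.png')
```

```text
[0.54410823 0.0763879  0.08887744] [ 0.00649273 -0.00397206  1.91927418 -0.00514872  1.21003809  1.87893237] [ 17.79612265  -8.50244618 -13.91137726] [-1.00632923 -2.75838113 -0.02792454] 0.674727742227828
```

View pics/w5.png

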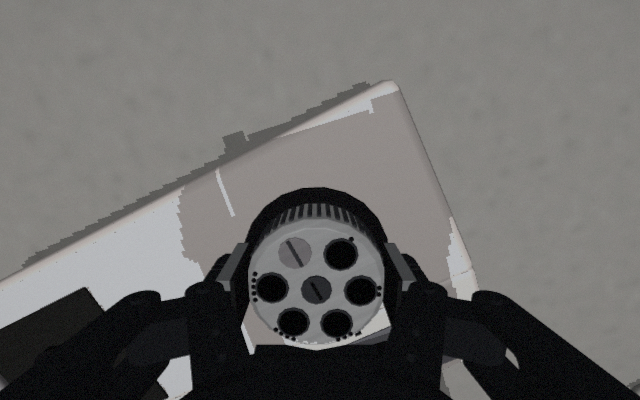

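>>> {"method": "play_rows", "body": {
  "motion": [
    [-1,[0,0,0],0],
    [-1,[0,0,0],0],
    [-1,[0,0,0],0],
    [-1,[0,0,0],0]
  ]
}}

```text
time: 7.2
tool_pos: [0.5385, 0.0792, 0.088]
tool_rot: [0.421, 0.569, 0.42, -0.568]
contact_force: [0.6, -0.8, 0.3]
gripper_width: 1.0
```

>>> {"method": "play_rows", "body": {
  "motion": [
    [-1,[0,0,0.03],0],
    [-1,[0,0,0.07],0],
    [-1,[0,0,0.11],0],
    [-1,[-0.03,0.0,0.14],0],
    [-1,[-0.06,0,0.14],0]
  ]
}}

```text
time: 7.7
tool_pos: [0.4804, 0.0791, 0.2338]
tool_rot: [0.422, 0.572, 0.418, -0.566]
contact_force: [-0.1, 0.2, 0.3]
gripper_width: 1.001
```

Run:
```python
from h import *
s=state();print(s['tool_pos'],s['joint_pos'],s['contact_force'],s['ft_torque'],s['gripper_width'])
p,d=grab('wrist','w6.png')
```

```text
[0.48038106 0.07914224 0.23382093] [ 1.02629209e-02 -2.97043546e-01  1.92837277e+00  2.88467695e-05
  1.49960331e+00  1.87894413e+00] [-0.13360037  0.20696265  0.2641712 ] [0.02322502 0.01755785 0.00540416] 1.0008780495368828
```

View pics/w6.png

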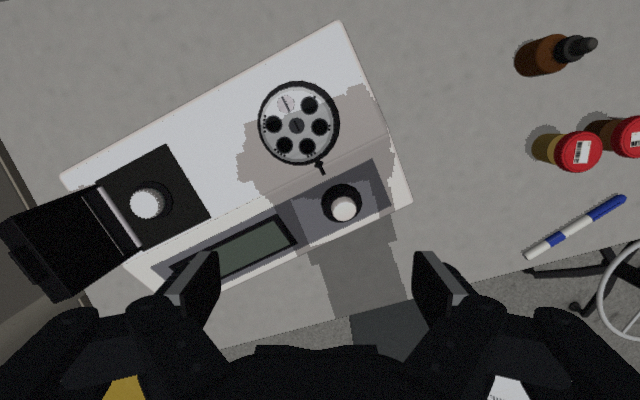

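>>> {"method": "play_rows", "body": {
  "motion": [
    [1,[0,0.04,0.01],0.06],
    [1,[0,0.08,0.01],0.12],
    [1,[0.005,0.125,0.01],0.18],
    [1,[0.01,0.17,0.01],0.24],
    [1,[0.014,0.215,0.01],0.3]
  ]
}}

```text
time: 8.25
tool_pos: [0.4918, 0.296, 0.2373]
tool_rot: [0.501, 0.499, 0.501, -0.499]
contact_force: [0.9, -0.6, 0.6]
gripper_width: 0.146
```

>>> {"method": "play_rows", "body": {
  "motion": [
    [1,[0,0.04,0],0],
    [1,[0,0.075,0],0],
    [1,[0,0.075,-0.03],0],
    [1,[0,0.075,-0.07],0],
    [1,[0,0.075,-0.103],0]
  ]
}}

```text
time: 8.75
tool_pos: [0.4913, 0.3695, 0.1324]
tool_rot: [0.501, 0.499, 0.501, -0.499]
contact_force: [-0.5, 0.2, 0.3]
gripper_width: 0.004
```

Run:
```python
from h import *
s=state();print(s['tool_pos'],s['joint_pos'],s['contact_force'],s['gripper_width'])
p,d=grab('scene','s1.png');cv2.imwrite('pics/s1c.png',cv2.resize(p[110:250,200:420,::-1],None,fx=3.5,fy=3.5))
```

```text
[0.49130502 0.36945976 0.13240288] [ 5.23803252e-01  1.07878478e-01  1.72423100e+00 -5.83202900e-05
  1.31003179e+00  2.09152489e+00] [-0.49969862  0.18226814  0.33721002] 0.003783729380802059
```

View pics/s1c.png

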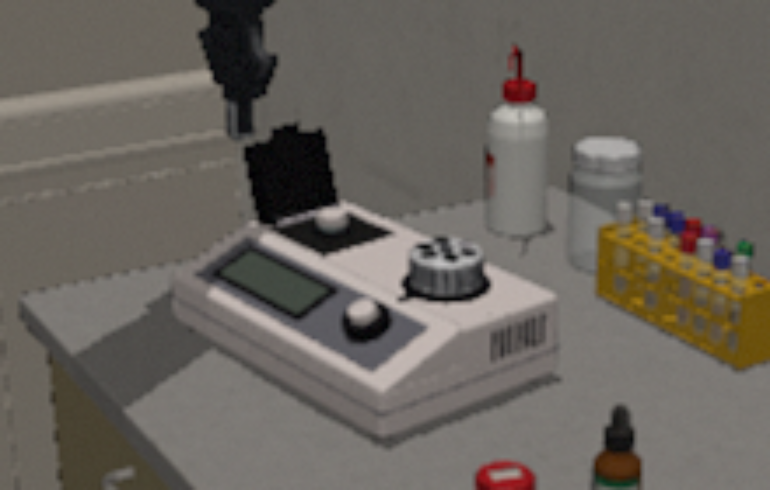

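>>> {"method": "play_rows", "body": {
  "motion": [
    [1,[0.004,-0.02,0.006],0],
    [1,[0.007,-0.04,0.01],0],
    [1,[0.01,-0.06,0.013],0],
    [1,[0.012,-0.068,0.017],0],
    [1,[0.013,-0.077,0.021],0]
  ]
}}

```text
time: 9.3
tool_pos: [0.5054, 0.2918, 0.1563]
tool_rot: [0.501, 0.5, 0.5, -0.499]
contact_force: [-0.2, 0.6, -0.4]
gripper_width: 0.003
```

>>> {"method": "play_rows", "body": {
  "motion": [
    [1,[0.001,-0.009,0.001],0],
    [1,[0.003,-0.018,0],0],
    [1,[0.004,-0.027,-0.002],0],
    [1,[0.006,-0.036,-0.005],0],
    [1,[0.007,-0.044,-0.009],0]
  ]
}}

```text
time: 9.8
tool_pos: [0.5125, 0.2473, 0.1465]
tool_rot: [0.501, 0.5, 0.5, -0.499]
contact_force: [0.7, 0.9, 1.5]
gripper_width: -0.002
```

Run:
```python
from h import *
s=state();print(s['tool_pos'],s['contact_force'],s['gripper_width'])
p,d=grab('scene','s2.png');cv2.imwrite('pics/s2c.png',cv2.resize(p[110:250,200:420,::-1],None,fx=3.5,fy=3.5))
```

```text
[0.51249076 0.24730642 0.14650381] [0.74736753 0.91191769 1.4574682 ] -0.0024052041618523767
```

View pics/s2c.png

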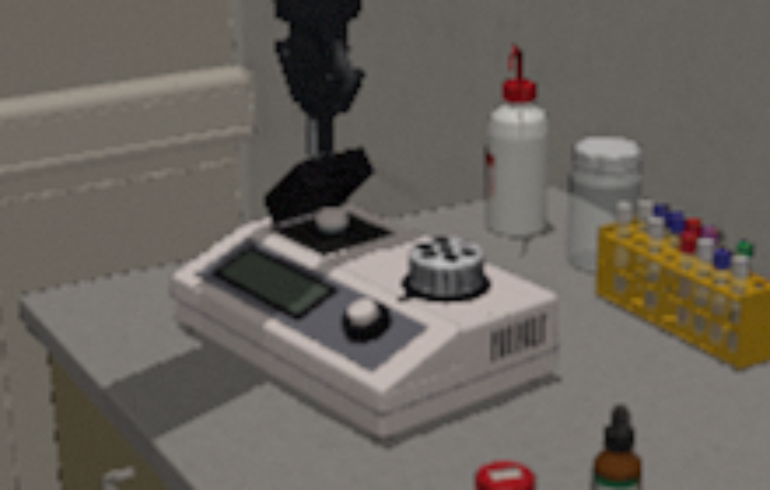

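>>> {"method": "play_rows", "body": {
  "motion": [
    [1,[0.001,-0.007,-0.007],0],
    [1,[0.002,-0.013,-0.013],0],
    [1,[0.003,-0.019,-0.02],0],
    [1,[0.004,-0.026,-0.028],0],
    [1,[0.004,-0.031,-0.036],0]
  ]
}}

```text
time: 10.35
tool_pos: [0.5161, 0.2171, 0.1101]
tool_rot: [0.5, 0.5, 0.501, -0.499]
contact_force: [-11.7, 9.9, 46.7]
gripper_width: 0.0
```

>>> {"method": "play_rows", "body": {
  "motion": [
    [1,[0,0,-0.002],0],
    [1,[0,0,-0.004],0],
    [1,[0,0,-0.004],0]
  ]
}}

```text
time: 10.65
tool_pos: [0.5162, 0.2175, 0.1106]
tool_rot: [0.5, 0.499, 0.501, -0.5]
contact_force: [-12.0, -1.8, 24.6]
gripper_width: 0.002
```

Run:
```python
from h import *
s=state();print(s['tool_pos'],s['contact_force'],s['gripper_width'])
p,d=grab('scene','s3.png');cv2.imwrite('pics/s3c.png',cv2.resize(p[110:250,200:420,::-1],None,fx=3.5,fy=3.5))
```

```text
[0.51622322 0.21750311 0.11062041] [-11.96361358  -1.75255551  24.56126385] 0.0016271829419829138
```

View pics/s3c.png

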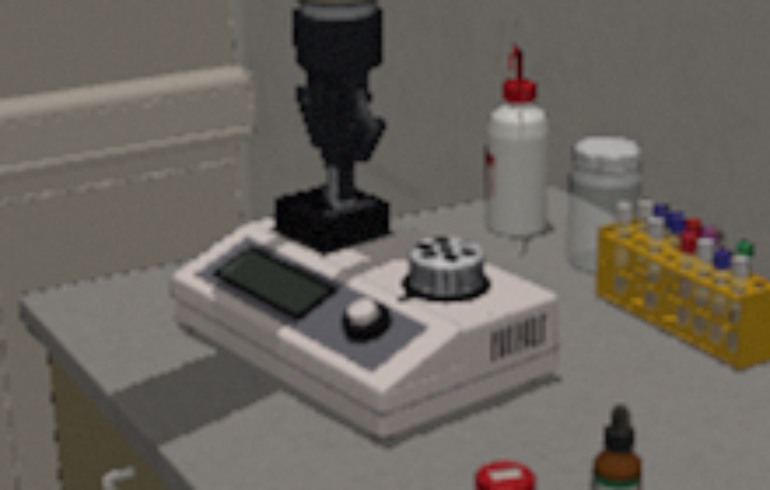

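>>> {"method": "play_rows", "body": {
  "motion": [
    [1,[0,0,0.04],0],
    [1,[-0.02,-0.02,0.08],0],
    [1,[-0.04,-0.05,0.11],0],
    [1,[-0.06,-0.09,0.11],0],
    [1,[-0.08,-0.13,0.11],0]
  ]
}}

```text
time: 11.2
tool_pos: [0.4356, 0.086, 0.2171]
tool_rot: [0.501, 0.5, 0.5, -0.499]
contact_force: [0.8, -1.8, -0.1]
gripper_width: -0.003
```

>>> {"method": "play_rows", "body": {
  "motion": [
    [1,[0,-0.02,0],0],
    [1,[0,-0.02,0],0]
  ]
}}

```text
time: 11.4
tool_pos: [0.4354, 0.0651, 0.2155]
tool_rot: [-0.5, -0.5, -0.499, 0.501]
contact_force: [0.9, 0.5, -0.6]
gripper_width: 0.001
```

Run:
```python
from h import *
np.set_printoptions(precision=4,suppress=True)
s=state();print(s['tool_pos'],s['contact_force'],s['joint_pos'])
p,d=grab('wrist','w7.png')
for t in ['filter_3','pointer_spot','shield_edge','read_key_top','turret_grip','shield_hinge']:
    r=nets.landmark_of('wrist',t);print(t,[(np.round(x['at'],4),round(x['score'],2)) for x in r[:2]])
K,R,t=cam('wrist');v,u=np.mgrid[0:400,0:640]
P=(np.stack([u,v,np.ones_like(u)],-1)@np.linalg.inv(K).T*d[...,None]-t)@R
np.save('P7.npy',P)
m=(P[...,2]>.105)&(P[...,2]<.125)&(P[...,1]<.16)&(P[...,0]>.48)
print('turret',m.sum(),P[m].mean(0),P[m].min(0),P[m].max(0))
m=(P[...,2]>.095)&(P[...,2]<.13)&(P[...,1]>.16)&(P[...,1]<.35)
print('shield',m.sum());A=np.c_[P[m][:,:2],np.ones(m.sum())];print(np.linalg.lstsq(A,P[m][:,2],rcond=None)[0],P[m][:,2].min(),P[m][:,2].max())
```

```text
[0.4354 0.0651 0.2155] [ 0.8969  0.5192 -0.5798] [-0.0208 -0.4064  2.0414 -0.0004  1.5066  1.5519]
filter_3 [(array([0.5172, 0.0752, 0.1104]), 0.59)]
pointer_spot [(array([0.5236, 0.072 , 0.1092]), 0.8)]
shield_edge [(array([0.52  , 0.1947, 0.1113]), 0.85)]
read_key_top [(array([0.454 , 0.0613, 0.0884]), 0.63)]
turret_grip [(array([0.5452, 0.076 , 0.0975]), 0.95)]
shield_hinge [(array([0.5101, 0.2705, 0.0824]), 0.6)]
turret 5987 [0.5406 0.0811 0.1126] [0.5098 0.0509 0.1052] [0.5704 0.1119 0.1162]
shield 11733
[-0.0078  0.0472  0.104 ] 0.09503030726567488 0.114475633458814
```

View pics/w7.png

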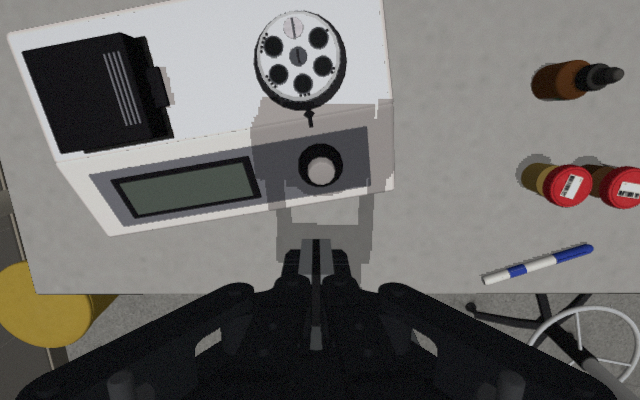

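Run:
```python
from h import *
np.set_printoptions(precision=4,suppress=True)
P=np.load('P7.npy');p=cv2.imread('pics/w7.png')
q=P[55:140,40:125].reshape(-1,3);A=np.c_[q[:,:2]-q[:,:2].mean(0),np.ones(len(q))]
for i in range(5):
    c=np.linalg.lstsq(A,q[:,2],rcond=None)[0];r=q[:,2]-A@c;k=abs(r)<.004;q,A=q[k],A[k]
print('shield plane',c,len(q))
hsv=cv2.cvtColor(p,cv2.COLOR_BGR2GRAY);
w=hsv[130:200,290:350]; m=w>90
n,l,st,ce=cv2.connectedComponentsWithStats(m.astype(np.uint8));i=l[40,30];print(st[i],ce[i]+[290,130])
Q=P[130:200,290:350][l==i];print(Q.mean(0),np.median(Q,0),Q.min(0),Q.max(0))
cv2.imwrite('pics/t7.png',cv2.resize(p[0:200,230:400],None,fx=3,fy=3,interpolation=cv2.INTER_CUBIC))
```

```text
shield plane [-0.0108 -0.5174  0.1107] 1920
[ 18  28  27  27 574] [320.7927 170.6481]
[0.4543 0.0639 0.088 ] [0.4543 0.0638 0.0876] [0.4415 0.0525 0.0818] [0.504  0.0749 0.3587]
```

View pics/t7.png

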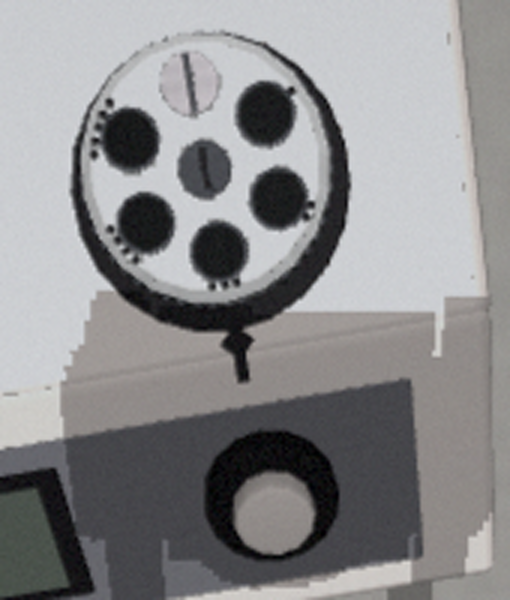

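Run:
```python
from h import *
np.set_printoptions(precision=3,suppress=True,linewidth=150)
P=np.load('P7.npy')
for v in range(40,160,12): print(v,P[v,30:180:12,2],P[v,30:180:24,1])
```

```text
40 [0.082 0.082 0.08  0.081 0.111 0.111 0.113 0.113 0.108 0.088 0.08  0.081 0.081] [0.293 0.275 0.236 0.217 0.203 0.2   0.18 ]
52 [0.112 0.111 0.111 0.111 0.113 0.113 0.112 0.111 0.112 0.095 0.08  0.08  0.082] [0.27  0.254 0.236 0.219 0.203 0.201 0.181]
64 [0.111 0.112 0.112 0.112 0.112 0.113 0.112 0.112 0.113 0.1   0.082 0.079 0.081] [0.273 0.255 0.238 0.221 0.203 0.201 0.182]
76 [0.112 0.112 0.113 0.113 0.111 0.111 0.111 0.359 0.113 0.105 0.094 0.08  0.08 ] [0.274 0.256 0.24  0.223 0.205 0.196 0.183]
88 [0.08  0.111 0.111 0.111 0.11  0.111 0.113 0.112 0.111 0.11  0.094 0.094 0.081] [0.302 0.259 0.242 0.223 0.206 0.198 0.184]
100 [0.079 0.111 0.111 0.111 0.112 0.112 0.112 0.111 0.112 0.112 0.096 0.094 0.081] [0.305 0.261 0.243 0.225 0.208 0.198 0.185]
112 [-0.     0.08   0.111  0.111  0.112  0.112  0.112  0.11   0.112  0.111  0.103  0.083  0.081] [0.376 0.263 0.244 0.227 0.209 0.195 0.187]
124 [0.001 0.081 0.111 0.11  0.111 0.112 0.112 0.111 0.111 0.112 0.108 0.088 0.081] [0.377 0.264 0.247 0.228 0.211 0.194 0.187]
136 [-0.     0.002  0.112  0.111  0.111  0.112  0.111  0.11   0.112  0.112  0.111  0.095  0.081] [0.382 0.266 0.249 0.23  0.211 0.194 0.189]
148 [-0.     0.001  0.081  0.111  0.111  0.111  0.082  0.082  0.08   0.081  0.079  0.081  0.079] [0.385 0.292 0.25  0.251 0.231 0.211 0.191]
```

>>> {"method": "play_rows", "body": {
  "motion": [
    [1,[0.009,-0.001,-0.03],0],
    [1,[0.018,-0.001,-0.06],0],
    [1,[0.018,-0.001,-0.09],0],
    [1,[0.018,-0.001,-0.112],0],
    [1,[0.018,-0.001,-0.116],0]
  ]
}}

```text
time: 12.25
tool_pos: [0.4516, 0.0666, 0.0967]
tool_rot: [0.499, 0.498, 0.502, -0.501]
contact_force: [-0.7, 0.5, -0.3]
gripper_width: 0.001
```

>>> {"method": "play_rows", "body": {
  "motion": [
    [1,[0,0,-0.003],0],
    [1,[0,0,-0.006],0],
    [1,[0,0,-0.008],0],
    [1,[0,0,-0.01],0]
  ]
}}

```text
time: 12.65
tool_pos: [0.4548, 0.066, 0.0913]
tool_rot: [0.501, 0.5, 0.5, -0.499]
contact_force: [-0.2, -0.2, -0.7]
gripper_width: -0.007
```

>>> {"method": "play_rows", "body": {
  "motion": [
    [1,[-0.001,-0.002,-0.002],0],
    [1,[-0.001,-0.002,-0.003],0],
    [1,[-0.001,-0.002,-0.003],0]
  ]
}}

```text
time: 12.95
tool_pos: [0.4539, 0.0639, 0.0882]
tool_rot: [0.501, 0.5, 0.5, -0.499]
contact_force: [1.4, 1.5, 3.2]
gripper_width: -0.002
```

>>> {"method": "play_rows", "body": {
  "motion": [
    [1,[0,0,-0.002],0],
    [1,[0,0,-0.003],0],
    [1,[0,0,-0.003],0]
  ]
}}

```text
time: 13.25
tool_pos: [0.4541, 0.0639, 0.0854]
tool_rot: [0.501, 0.5, 0.5, -0.499]
contact_force: [1.3, -0.4, 6.6]
gripper_width: -0.0
```

>>> {"method": "play_rows", "body": {
  "motion": [
    [1,[0,0,-0.0015],0],
    [1,[0,0,-0.0025],0],
    [1,[0,0,-0.0025],0]
  ]
}}

```text
time: 13.55
tool_pos: [0.4545, 0.0639, 0.0849]
tool_rot: [0.501, 0.5, 0.5, -0.499]
contact_force: [-4.8, 0.2, 18.0]
gripper_width: -0.003
```

>>> {"method": "play_rows", "body": {
  "motion": [
    [1,[0,0,0.01],0],
    [1,[0,0,0.04],0],
    [1,[-0.01,0,0.08],0],
    [1,[-0.02,0,0.12],0],
    [1,[-0.02,0,0.135],0]
  ]
}}

```text
time: 14.05
tool_pos: [0.4335, 0.0638, 0.2202]
tool_rot: [0.502, 0.501, 0.499, -0.499]
contact_force: [0.0, 0.6, 1.0]
gripper_width: 0.002
```

Run:
```python
from h import *
np.set_printoptions(precision=4,suppress=True)
s=state();print(s['tool_pos'],s['contact_force'],s['time'])
p,d=grab('wrist','w8.png')
K,R,t=cam('wrist');v,u=np.mgrid[0:400,0:640]
P=(np.stack([u,v,np.ones_like(u)],-1)@np.linalg.inv(K).T*d[...,None]-t)@R
m=(np.hypot(P[...,0]-.4543,P[...,1]-.0638)<.008)&(P[...,2]<.12)
print('key',m.sum(),np.median(P[m],0))
m=(P[...,0]>.49)&(P[...,0]<.53)&(P[...,1]>.215)&(P[...,1]<.255)&(P[...,2]<.2)
q=P[m];A=np.c_[q[:,:2]-q[:,:2].mean(0),np.ones(len(q))];print('shield',np.linalg.lstsq(A,q[:,2],rcond=None)[0])
for t in ['filter_3','pointer_spot','shield_edge']:
    r=nets.landmark_of('wrist',t);print(t,[(np.round(x['at'],4),round(x['score'],2)) for x in r[:2]])
```

```text
[0.4335 0.0638 0.2202] [0.0026 0.5888 0.9575] 14.05
key 252 [0.4545 0.064  0.089 ]
shield [0.0037 0.0001 0.1125]
filter_3 [(array([0.5163, 0.0714, 0.1089]), 0.79)]
pointer_spot [(array([0.5221, 0.0707, 0.1091]), 0.78)]
shield_edge [(array([0.5214, 0.1925, 0.1104]), 0.63)]
```

View pics/w8.png

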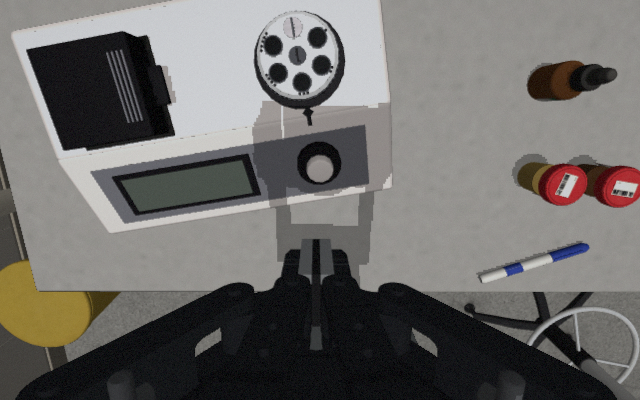

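>>> {"method": "play_rows", "body": {
  "motion": [
    [1,[0.007,0,-0.04],0],
    [1,[0.014,0,-0.08],0],
    [1,[0.014,0,-0.115],0],
    [1,[0.014,0,-0.126],0],
    [1,[0.014,0,-0.126],0]
  ]
}}

```text
time: 14.75
tool_pos: [0.4438, 0.064, 0.0871]
tool_rot: [0.498, 0.497, 0.503, -0.502]
contact_force: [-1.0, -0.8, 0.8]
gripper_width: 0.004
```

>>> {"method": "play_rows", "body": {
  "motion": [
    [1,[0,0,-0.002],0],
    [1,[0,0,-0.002],0],
    [1,[0,0,-0.002],0]
  ]
}}

```text
time: 15.05
tool_pos: [0.4483, 0.0639, 0.0905]
tool_rot: [0.501, 0.5, 0.5, -0.499]
contact_force: [-0.1, 0.2, 0.2]
gripper_width: -0.002
```

>>> {"method": "play_rows", "body": {
  "motion": [
    [1,[0,0,-0.002],0],
    [1,[0,0,-0.002],0],
    [1,[0,0,-0.002],0]
  ]
}}

```text
time: 15.35
tool_pos: [0.4478, 0.0639, 0.0877]
tool_rot: [0.501, 0.5, 0.5, -0.499]
contact_force: [0.8, -0.7, 2.5]
gripper_width: -0.0
```

>>> {"method": "play_rows", "body": {
  "motion": [
    [1,[0,0,-0.002],0],
    [1,[0,0,-0.002],0],
    [1,[0,0,-0.002],0]
  ]
}}

```text
time: 15.65
tool_pos: [0.4476, 0.064, 0.0853]
tool_rot: [0.501, 0.5, 0.5, -0.499]
contact_force: [0.8, 0.2, 3.8]
gripper_width: -0.001
```

>>> {"method": "play_rows", "body": {
  "motion": [
    [1,[0,0,-0.002],0],
    [1,[0,0,-0.002],0],
    [1,[0,0,-0.002],0]
  ]
}}

```text
time: 15.95
tool_pos: [0.4477, 0.064, 0.0833]
tool_rot: [0.501, 0.5, 0.5, -0.499]
contact_force: [1.7, 1.0, 5.2]
gripper_width: -0.002
```

>>> {"method": "play_rows", "body": {
  "motion": [
    [1,[0,0,-0.002],0],
    [1,[0,0,-0.002],0],
    [1,[0,0,-0.002],0]
  ]
}}

```text
time: 16.25
tool_pos: [0.4479, 0.064, 0.0829]
tool_rot: [0.501, 0.5, 0.5, -0.499]
contact_force: [-3.4, 0.2, 14.8]
gripper_width: 0.001
```

>>> {"method": "play_rows", "body": {
  "motion": [
    [1,[0,0,-0.001],0],
    [1,[0,0,-0.001],0]
  ]
}}

```text
time: 16.45
tool_pos: [0.4481, 0.064, 0.0827]
tool_rot: [0.501, 0.5, 0.5, -0.499]
contact_force: [-5.9, 0.7, 18.3]
gripper_width: 0.0
```

>>> {"method": "play_rows", "body": {
  "motion": [
    [1,[0,0,0.01],0],
    [1,[0,0,0.04],0],
    [1,[-0.01,0,0.08],0],
    [1,[-0.02,0,0.12],0],
    [1,[-0.02,0,0.135],0]
  ]
}}

```text
time: 16.95
tool_pos: [0.4274, 0.064, 0.218]
tool_rot: [0.502, 0.501, 0.499, -0.499]
contact_force: [0.6, 0.6, 0.4]
gripper_width: -0.001
```

>>> {"method": "play_rows", "body": {
  "motion": [
    [1,[0,0,0],0],
    [1,[0,0,0],0],
    [1,[0,0,0],0]
  ]
}}

```text
time: 17.25
tool_pos: [0.4257, 0.0639, 0.2117]
tool_rot: [0.499, 0.498, 0.502, -0.501]
contact_force: [0.6, 0.8, 0.3]
gripper_width: -0.002
```

Run:
```python
from h import *
np.set_printoptions(precision=4,suppress=True)
s=state();print(s['tool_pos'],s['contact_force'],s['time'])
p,d=grab('wrist','w9.png')
K,R,t=cam('wrist');v,u=np.mgrid[0:400,0:640]
P=(np.stack([u,v,np.ones_like(u)],-1)@np.linalg.inv(K).T*d[...,None]-t)@R
m=(np.hypot(P[...,0]-.4543,P[...,1]-.0638)<.008)&(P[...,2]<.12)
print('key',m.sum(),np.median(P[m],0))
m=(P[...,0]>.49)&(P[...,0]<.53)&(P[...,1]>.215)&(P[...,1]<.255)&(P[...,2]<.2)
q=P[m];A=np.c_[q[:,:2]-q[:,:2].mean(0),np.ones(len(q))];print('shield',np.linalg.lstsq(A,q[:,2],rcond=None)[0])
cv2.imwrite('pics/t9.png',cv2.resize(p[0:200,230:400,::-1],None,fx=3,fy=3))
```

```text
[0.4257 0.0639 0.2117] [0.6223 0.8376 0.2678] 17.25
key 287 [0.4544 0.0642 0.0884]
shield [ 0.0031 -0.0001  0.1113]
```

View pics/t9.png

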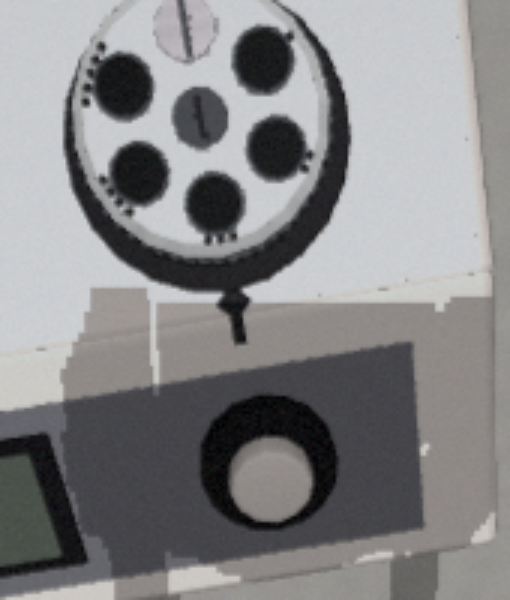

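The three-pip window stands at the pointer (crop pixel 215,200, with the pointer at 235,310). The key is up again and the shield lies flat.

```bash
python3 -c "
from h import *
print(workorder.job_done())"
```

```text
the job is handed in; nothing more can be done
None
```

The reading was taken with filter 3 and the job is handed in at about 17 s of the 58 s allowed. No verdict was reported.

- **Turret:** I gripped it and turned it 180° clockwise, then let go. The last picture shows the three-pip window at the pointer and the blank plug straight across from it.
- **Light shield:** I pushed it over and pressed it down. Depth shows its top plate level at 111–112 mm, with a slope under 0.004 rad, so it is closed.
- **Read key:** I pressed it to its stop and let it go twice. The first press reached the stop at about 18 N. The force readings alone did not prove the full travel, so I repeated it 6 mm nearer the front. The second stop height matched the slope of the key face, and the travel came out at about 5.4 mm. The key is back at its starting height of about 88 mm.
- **Cups and dropper bottle:** I did not go near them. They stood in place in the picture taken after the first press.
- **Gripper:** It ended clear of everything, with contact force near zero.

One check disagreed slightly. The networks put filter_3 about 6 mm from the pointer spot, while their own error is about 4 mm per point. I trusted the picture instead, which shows the turret clicked in.

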